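# Tap a bench stake home in its taper holder

## Task

Take the flat-topped steel stake from the wooden rack, set its tapered shank lightly by hand in the brass sleeve of the iron holder without driving the sleeve, and let go of it. Then pick up the palm mallet and drive the stake straight down with two or more separate taps of the mallet's white face, lifting the mallet clear between them, until the sleeve is flush with the holder and a last tap of about 25 N meets it solid; never strike harder than 32 N. Finally stand the mallet upright on the table, clear of the holder, and leave the domed stake, nippers and paint jar alone.

Things in the scene. Friction and masses are not known exactly. Their poses are not given: they have to be found in the camera images.
- stake_center (a point): The flat-topped steel stake, 300 g, 74 mm tall, upright and loose in one of the rack's holes, shoulder on the rack's top. Point on its axis half-way up, z to the flat top. A plain cylinder 30 mm across (the grip) runs from 3 mm below this point to the face 37 mm above; below it a 34 mm shank tapers from 25.6 mm across at the shoulder to 17.2 mm at the tip.
- stake_face (a point): Centre of the stake's flat top face, 30 mm across, 37 mm above stake_center; this is what the mallet strikes.
- holder_top (a point): The holder, fixed to the table: a dark iron block 90 x 90 mm and 60 mm high with a foot of 130 x 90 mm and 10 mm high. This point is the centre of its top face, on the axis of the vertical bore. z up.
- sleeve_rim (a point): Centre of the upper rim of the brass sleeve that stands up out of the holder's bore, on the same vertical axis. Its 30 mm long taper bore, open below, is 24.6 mm across at the rim and narrows to match the shank; 36 mm across outside. A seated stake has its stake_center 5 to 10 mm above this rim.
- sleeve (a joint): How far (m) the sleeve has been driven down: 0 = standing 12 mm proud of the holder's top, 0.012 = flush with it, against a solid stop. It starts between 0 and 0.002. It does not spring back; it yields to about 12 N, plus 4 N for each 10 mm/s of driving speed.
- mallet_grip (a point): The palm mallet, 260 g nominal, 105 mm tall, standing upright on its face: this point is on its axis 72 mm above the face, in the middle of the dark wooden handle (round, 26 mm across, from 35 to 105 mm above the face). z along the axis from face to handle end.
- mallet_face (a point): Centre of the mallet's striking face, the flat underside of the white plastic head, 40 mm across and 35 mm tall; 72 mm below mallet_grip.
- mallet: The whole palm mallet; origin at the centre of its striking face.
- stake: The whole flat-topped stake; origin at the tip of its shank, 37 mm below stake_center.
- holder: The holder with its sleeve; origin at the centre of its underside, on the table, 60 mm below holder_top.
- rack: Wooden rack fixed to the table, 75 x 165 mm and 42 mm high, origin at the centre of its underside, x across, y along its length; its two holes are 43 mm either side of the centre along y. One holds the flat-topped stake, the other the domed one.
- dome_stake_center (a point): The other stake in the rack, with a domed mushroom head 40 mm across and a narrow neck, 72 mm tall, this point half-way up; not to be disturbed.
- nippers: Blue-handled steel side cutters, 110 mm long, 12 mm high, lying flat on the table; not to be disturbed.
- paint_jar: Small closed paint jar, 38 mm across and 55 mm tall, standing on the table; not to be disturbed.
Not all that is in view belongs to the job. What is shaped like the mallet but blue or orange is not meant. What is shaped like the stake but green is not meant.

How it is judged:
By the outcome, as a careful person would: the job done as asked, in the order asked, and still so for the second after the job is handed in, with the robot touching nothing.
It also fails if it takes over 66 s, if anything falls off the work surface, if the arm or the gripper's body presses on something with over 40 N, if the wrist force passes 120 N, or if a joint passes its speed limit or range.

## Robot

A 7-joint arm with a two-finger parallel gripper is mounted at the origin on the work surface. World frame = base frame: x ahead of the robot, y to its left, z up, the work surface at z = 0. Lengths are in m, angles in rad, forces in N, time in s.
With the tool pointing down it reaches from about 0.425 to 0.875 m from the base axis. Payload 4.7 kg.
Tool frame: the origin (TCP) lies on the centre line of the jaws, within the pads' length; the fingertips stand ahead of it and the grasp point (between the pads) lies 2 mm behind it (nose_length is the z of the fingertips in the tool frame, in m); z points along the fingers, y is the line along which they close (so a half turn about z gives the same grasp; the last joint's range is limited). The gripper opens to 87 mm and grips with 3 to 60 N. Pads are 19 mm wide; open, the fingers measure 117 mm over their backs; the gripper's body (75 mm by 190 mm) begins 51 mm behind the grasp point.
Start: joints at [-1.242, 0.321, -0.07, 1.45, 0.023, 1.371, -0.057], TCP at [0.201, 0.618, 0.24] pointing down, gripper open.
Joint ranges: [-2.86, 2.86], [-0.3, 2.09], [-1.38, 1.24], [0.06, 2.45], [-1.56, 4.7], [0.09, 2.05], [-2.69, 2.69]. Speed limits (rad/s): [2.57, 2.57, 3.14, 3.14, 3.14, 3.14, 3.14].

## Interface

Orientations are given as a rotation vector (axis times angle).
In Python, from bench import * gives the robot as it stands.
- The arm moves only by the tool send_rows, never from a script. Its arguments are lists of equal length, an entry for each row: "xyz": the shift along the tool's x, y, z in mm, a list of three; "dr": the turn, a rotation vector about the tool's x, y, z in rad, a list of three. A call has exactly 10 rows; each row is the pose to reach, as a shift and turn from the pose commanded when the call began, along the tool's axes at that moment; what a row does not reach only later rows make up. A row lasts 1/12 s, in which the tool goes at most 41.7 mm and 7.16 degrees, less where a joint would pass 70% of its speed; a pose out of reach is approached as far as the arm can. A call with a gripper value outside its range is refused whole. "jaw" is the finger opening in mm, from 0 to 87, set as the call begins (left out, the last holds). The fingers move at their own pace and stop on an object; "grip_force" is the grip in N (left out, the last holds). Time passes only in rows, so rows that repeat a pose let the fingers close, or fill a call up. It gives the time, the measured TCP pose, the force, the opening and the grip force at its end, in the units of the state.
- get_state(): the state, without advancing time (a new reading comes with each control period).
- get_image(name): name is "scene" or "top"; returns the picture (400x640x3 uint8, red, green, blue); there is no depth.
- calibration(name): a dict with "vfov" (degrees; the focal length in pixels is half the picture's height over the tangent of half this angle, whatever the lens; pixels are square), "cx", "cy" (the principal point, pixels), "rvec" (rotation vector, rad) and "tvec" (3), from world to camera coordinates, as OpenCV has them. Camera axes: x right, y down, z forward; pixel columns grow to the right and rows downward; lengths in m; the calibration is good to about 2 mm. A picture is of the moment at which its call begins. calibration takes no time and is no camera call.
- close_job(): hands the job in; it is judged then, once.
The state is a dict: "time": time; "joint_positions": joint angles; "qd": joint speeds; "joint_torque": joint torques, N m; "position": TCP position; "tool_rot": TCP orientation; "ft_force": force on the tool from outside, world axes, zero at the start; "torque": the same for the moment, N m; "grip_width": opening from 0.0 (shut) to 1.0 (fully open); "grip_force": force on a finger pad.
Only numpy, scipy, OpenCV 4.12 (cv2) and the standard library are available. Lean on these libraries where they do the work, as an engineer would, in place of code of your own. Each camera call takes 0.05 s, during which the arm holds its last target. There are 200 camera calls.

## Working session

There is one attempt and no reset: what is moved stays moved. The work goes in short steps, Python scripts to look and compute and a tool call to move; the robot and the scene stay as the last step left them, time stands still between calls to the robot, and variables do not carry over. Pictures are saved under pics/ and viewed, at most 10 in all, crops included, and the job is handed in when it is done.

Besides the shell and the picture viewer there is one more tool, called after ">>>" by a JSON object that holds its "name" and its "arguments". send_rows: Moves the arm, as the interface text tells. Its arguments: {"type":"object","properties":{"xyz":{"type":"array"},"dr":{"type":"array"},"jaw":{"type":"number"},"grip_force":{"type":"number"}},"required":["xyz","dr"]}

```bash
mkdir -p pics; python3 - <<'E'
from bench import *
import cv2
for n in("scene","top"):
    cv2.imwrite(f"pics/{n}0.png",cv2.cvtColor(get_image(n),cv2.COLOR_RGB2BGR)); print(n,calibration(n))
s=get_state();print(s)
try: print(nose_length)
except Exception as e: print(e)
E
```

```text
scene {'vfov': 44.73670492753935, 'cx': 311.962015137737, 'cy': 197.99245813048535, 'rvec': array([ 1.16430068,  2.36123078, -0.99710015]), 'tvec': array([ 0.33308119, -0.2499824 ,  1.55155302])}
top {'vfov': 57.77443506919279, 'cx': 317.9309736067788, 'cy': 202.59169875154862, 'rvec': array([ 1.96984009, -2.26091268,  0.23533931]), 'tvec': array([0.06829395, 0.55101086, 0.88243069])}
{'time': 0.1, 'joint_positions': array([-1.24189407,  0.32174993, -0.07007014,  1.45159727,  0.02258879,
        1.37078983, -0.05690176]), 'qd': array([ 0.00081222, -0.0015572 ,  0.0008006 , -0.00157756,  0.00134363,
        0.00092548,  0.00136676]), 'joint_torque': array([ 1.10766202e-04, -4.92569232e+01, -4.05547908e-01, -3.13397133e+01,
       -6.41614501e-02,  3.94074759e-02,  8.34375487e-05]), 'position': array([0.20115868, 0.61758125, 0.23854783]), 'tool_rot': array([-4.92404254e-01, -3.10257254e+00,  2.74538617e-03]), 'ft_force': array([ 0.56659478, -0.0058794 ,  0.48744407]), 'torque': array([-0.02887391,  0.02358298,  0.02364295]), 'grip_force': 0.0, 'grip_width': 1.003675858843723}
0.017
```

View pics/scene0.png

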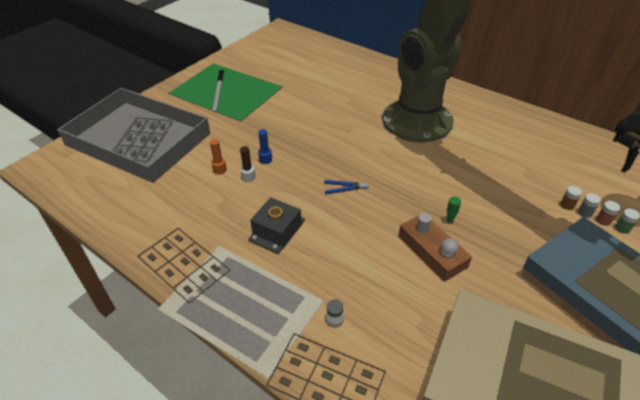

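View pics/top0.png

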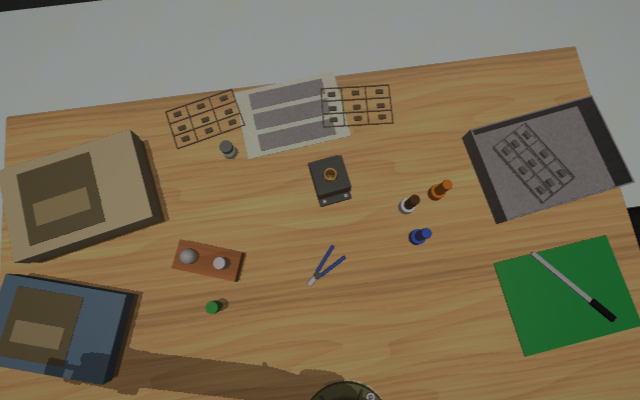

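Scene shows: flat stake (scene 425,220 / top 220,263); look-alikes are the domed stake (449,245 / 188,256) and the green stake (453,208 / 213,307). White-headed mallet is at (247,165 / 407,204); the orange (217,157 / 440,190) and blue (264,147 / 420,236) ones are decoys. Holder is at (275,213 / 330,175). I choose the grey flat-topped stake and the white mallet, and check with a crop.

```bash
cat > h.py <<'E'
from bench import *
import cv2, numpy as np
from scipy.spatial.transform import Rotation as R
def ray(n,u,v):
    c=calibration(n);f=200/np.tan(np.radians(c["vfov"]/2));M=R.from_rotvec(c["rvec"]).as_matrix()
    return -M.T@c["tvec"], M.T@np.array([(u-c["cx"])/f,(v-c["cy"])/f,1])
def onz(n,u,v,z):
    o,d=ray(n,u,v);return o+d*(z-o[2])/d[2]
def tri(p,q):
    (a,d),(b,e)=ray("scene",*p),ray("top",*q)
    d=d/np.linalg.norm(d);e=e/np.linalg.norm(e)
    s=np.linalg.lstsq(np.c_[d,-e],b-a,rcond=None)[0]
    P,Q=a+d*s[0],b+e*s[1];return (P+Q)/2,np.linalg.norm(P-Q)
def proj(n,P):
    c=calibration(n);f=200/np.tan(np.radians(c["vfov"]/2));q=R.from_rotvec(c["rvec"]).apply(P)+c["tvec"]
    return q[:2]/q[2]*f+[c["cx"],c["cy"]]
def crop(im,x,y,w,h,k): return cv2.resize(im[y:y+h,x:x+w],None,fx=k,fy=k,interpolation=cv2.INTER_CUBIC)
E
python3 - <<'E'
from h import *
s=cv2.imread("pics/scene0.png");t=cv2.imread("pics/top0.png")
S=[(395,195,80,60),(205,120,80,60),(240,190,80,60)];T=[(170,230,80,60),(390,170,80,60),(295,145,80,60)]
cv2.imwrite("pics/c0.png",np.vstack([np.hstack([crop(i,*a[:4],3) for a in A]) for i,A in((s,S),(t,T))]))
E
```

```text
(no output)
```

View pics/c0.png

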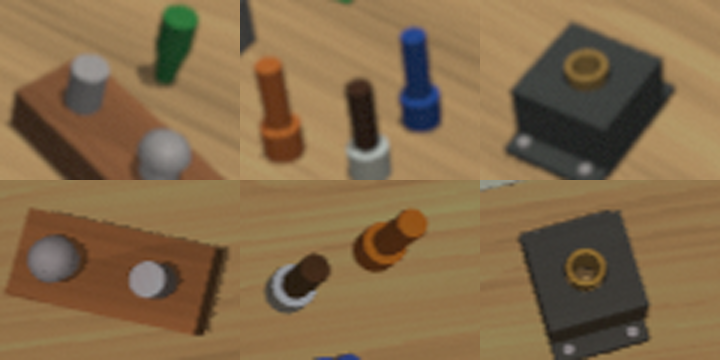

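The crop confirms the grey flat-topped cylinder in the rack, the white-headed mallet with dark handle, and the brass sleeve. Now positions.

```bash
python3 - <<'E'
from h import *
np.set_printoptions(precision=4,suppress=True)
for n,p,q,z in(("stake face",(425,217.3),(219.3,263),.082),("rim",(275.3,212.3),(330.3,174),.071),("mallet top",(245,148.7),(415.3,198.7),.105),("green",(455,201),(215,306),.08),("jar",(335,305),(227,147),.055),("blue mallet top",(262.5,132.5),(425.5,234),.105)):
    print(n,*tri(p,q),onz("scene",*p,z),onz("top",*q,z))
s=get_state();print(R.from_rotvec(s["tool_rot"]).as_matrix())
# rack long axis & holder axes from top view edges
t=cv2.imread("pics/top0.png");hsv=cv2.cvtColor(t,cv2.COLOR_BGR2HSV)
for n,x,y,w,h in(("rack",165,230,85,55),):
    c=hsv[y:y+h,x:x+w];m=((c[...,0]<12)&(c[...,1]>110)&(c[...,2]>60)).astype(np.uint8)
    k=max(cv2.findContours(m,0,2)[0],key=cv2.contourArea);b=cv2.boxPoints(cv2.minAreaRect(k))+[x,y]
    print(n,[onz("top",*p,.042)[:2] for p in b])
E
```

```text
stake face [0.4339 0.2532 0.0779] 0.0016403017419061741 [0.4371 0.2552 0.082 ] [0.434  0.2514 0.082 ]
rim [ 0.6243 -0.0492  0.0639] 0.0020786639881791467 [ 0.6288 -0.0434  0.071 ] [ 0.6229 -0.0496  0.071 ]
mallet top [ 0.5214 -0.2441  0.1018] 0.004670231954703991 [ 0.5236 -0.2384  0.105 ] [ 0.5221 -0.2452  0.105 ]
green [0.3319 0.2785 0.0652] 0.008799931026071326 [0.3438 0.2862 0.08  ] [0.3346 0.2704 0.08  ]
jar [0.7413 0.215  0.0494] 0.002505148845707305 [0.7437 0.2181 0.055 ] [0.7397 0.2127 0.055 ]
blue mallet top [ 0.4342 -0.2564  0.0961] 0.0016051564658398929 [ 0.4427 -0.2487  0.105 ] [ 0.433  -0.2529  0.105 ]
[[-0.9509  0.3096 -0.0005]
 [ 0.3096  0.9509 -0.0017]
 [-0.0001 -0.0018 -1.    ]]
rack [array([0.4199, 0.3019]), array([0.4199, 0.3019]), array([0.4199, 0.3019]), array([0.4199, 0.3019])]
```

>>> {"name": "send_rows", "arguments": {"xyz": [[-32,-26,0],[-64,-52,0],[-97,-80,0],[-130,-107,5],[-165,-135,10],[-200,-164,20],[-234,-192,30],[-268,-220,40],[-301,-248,50],[-334,-275,60]], "dr": [[0,0,0],[0,0,0],[0,0,0],[0,0,0],[0,0,0],[0,0,0],[0,0,0],[0,0,0],[0,0,0],[0,0,0]], "jaw": 60, "grip_force": 25}}

```text
time: 0.93
position: [0.4222, 0.2701, 0.1843]
tool_rot: [-0.492, -3.103, -0.0]
ft_force: [0.8, 0.7, -0.4]
grip_width: 0.69
grip_force: 0.0
```

>>> {"name": "send_rows", "arguments": {"xyz": [[0,0,5],[0,0,10],[0,0,20],[0,0,30],[0,0,30],[0,0,30],[0,0,30],[0,0,30],[0,0,30],[0,0,30]], "dr": [[0,0,0],[0,0,0],[0,0,0],[0,0,0],[0,0,0],[0,0,0],[0,0,0],[0,0,0],[0,0,0],[0,0,0]]}}

```text
time: 1.77
position: [0.4219, 0.2724, 0.1552]
tool_rot: [0.492, 3.102, 0.001]
ft_force: [0.1, 0.8, -0.3]
grip_width: 0.692
grip_force: 0.0
```

```bash
cat >> h.py <<'E'
def view(name,cs,ct,k):
    s,t=[cv2.cvtColor(get_image(n),cv2.COLOR_RGB2BGR) for n in("scene","top")]
    cv2.imwrite("pics/%s_s.png"%name,s);cv2.imwrite("pics/%s_t.png"%name,t)
    cv2.imwrite("pics/%s.png"%name,np.hstack([crop(s,*cs,k),crop(t,*ct,k)]))
def st():
    g=get_state();print(g["time"],g["position"].round(4),R.from_rotvec(g["tool_rot"]).as_matrix().round(3).tolist(),g["ft_force"].round(2),g["grip_width"],g["grip_force"],g["joint_positions"].round(2));return g
E
python3 - <<'E'
from h import *
g=st();p=g["position"]
for n in("scene","top"): print(n,proj(n,p),proj(n,p+[0,0,-.017]))
view("a",(375,140,110,130),(165,200,110,130),3.6)
E
```

```text
1.7667 [0.4219 0.2724 0.1552] [[-0.951, 0.309, 0.001], [0.309, 0.951, 0.001], [-0.0, 0.001, -1.0]] [ 0.15  0.8  -0.26] 0.691803129803156 0.0 [-0.82  0.07  0.2   1.93 -0.01  1.15  0.64]
scene [439.99132251 194.34455648] [438.72185094 199.72918842]
top [201.63943798 268.41291769] [203.9734539  268.61215589]
```

View pics/a.png

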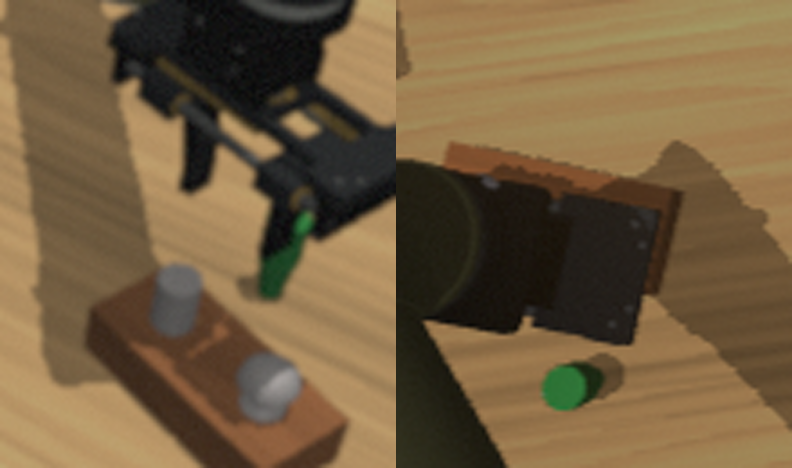

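>>> {"name": "send_rows", "arguments": {"xyz": [[-5,-4,0],[-10,-8,5],[-15,-12,15],[-18,-14,25],[-18,-14,32],[-18,-14,36],[-18,-14,36],[-18,-14,36],[-18,-14,36],[-18,-14,36]], "dr": [[0,0,0],[0,0,0],[0,0,0],[0,0,0],[0,0,0],[0,0,0],[0,0,0],[0,0,0],[0,0,0],[0,0,0]], "jaw": 70}}

```text
time: 2.7
position: [0.4347, 0.2537, 0.1192]
tool_rot: [0.492, 3.102, 0.001]
ft_force: [-0.3, -0.1, -1.2]
grip_width: 0.804
grip_force: 0.0
```

```bash
python3 - <<'E'
from h import *
g=st();p=g["position"];M=R.from_rotvec(g["tool_rot"]).as_matrix()
for n in("scene",):
  for d in((0,0,0),(0,0,.017),(0,.035,.017),(0,-.035,.017)): print(n,d,(proj(n,p+M@d)-[375,150])*5)
s=cv2.cvtColor(get_image("scene"),cv2.COLOR_RGB2BGR);cv2.imwrite("pics/b.png",crop(s,375,150,110,110,5))
E
```

```text
2.7 [0.4347 0.2537 0.1192] [[-0.951, 0.309, 0.001], [0.309, 0.951, 0.001], [-0.001, 0.001, -1.0]] [-0.32 -0.15 -1.17] 0.8043761191849674 0.0 [-0.79  0.1   0.23  1.96 -0.03  1.07  0.7 ]
scene (0, 0, 0) [261.58214889 276.40170224]
scene (0, 0, 0.017) [256.06549869 302.13679671]
scene (0, 0.035, 0.017) [310.0019613  347.57724609]
scene (0, -0.035, 0.017) [204.09146943 258.34966031]
```

View pics/b.png

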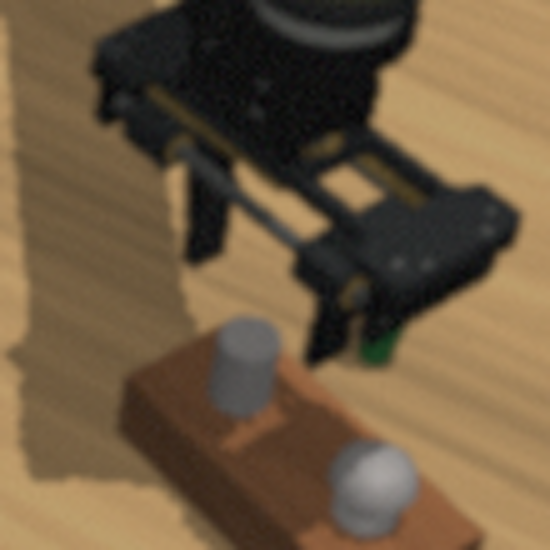

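>>> {"name": "send_rows", "arguments": {"xyz": [[0,0,10],[0,0,20],[0,0,30],[0,0,40],[0,0,48],[0,0,54],[0,0,54],[0,0,54],[0,0,54],[0,0,54]], "dr": [[0,0,0],[0,0,0],[0,0,0],[0,0,0],[0,0,0],[0,0,0],[0,0,0],[0,0,0],[0,0,0],[0,0,0]]}}

```text
time: 3.58
position: [0.435, 0.2535, 0.0654]
tool_rot: [0.492, 3.102, 0.001]
ft_force: [-0.5, 0.1, 0.7]
grip_width: 0.803
grip_force: 0.0
```

>>> {"name": "send_rows", "arguments": {"xyz": [[0,0,0],[0,0,0],[0,0,0],[0,0,0],[0,0,0],[0,0,0],[0,0,0],[0,0,0],[0,0,0],[0,0,0]], "dr": [[0,0,0],[0,0,0],[0,0,0],[0,0,0],[0,0,0],[0,0,0],[0,0,0],[0,0,0],[0,0,0],[0,0,0]], "jaw": 0}}

```text
time: 4.42
position: [0.4345, 0.2533, 0.0648]
tool_rot: [0.492, 3.103, 0.0]
ft_force: [0.8, 0.4, 0.7]
grip_width: 0.337
grip_force: 25.0
```

```bash
python3 - <<'E'
from h import *
st()
E
```

```text
4.4167 [0.4345 0.2533 0.0648] [[-0.951, 0.31, 0.0], [0.31, 0.951, 0.0], [-0.0, 0.0, -1.0]] [0.82 0.43 0.75] 0.3371041319343015 24.999973699450493 [-0.79  0.17  0.22  2.01 -0.05  0.96  0.72]
```

>>> {"name": "send_rows", "arguments": {"xyz": [[0,0,-5],[0,0,-12],[0,0,-22],[0,0,-34],[0,0,-46],[0,0,-58],[0,0,-70],[0,0,-82],[0,0,-92],[0,0,-100]], "dr": [[0,0,0],[0,0,0],[0,0,0],[0,0,0],[0,0,0],[0,0,0],[0,0,0],[0,0,0],[0,0,0],[0,0,0]]}}

```text
time: 5.25
position: [0.4348, 0.2533, 0.1664]
tool_rot: [0.492, 3.102, 0.002]
ft_force: [-0.4, -0.4, -2.7]
grip_width: 0.34
grip_force: 25.0
```

>>> {"name": "send_rows", "arguments": {"xyz": [[-10,-8,0],[-25,-20,0],[-45,-37,0],[-65,-54,0],[-85,-70,0],[-105,-87,0],[-125,-103,0],[-145,-120,0],[-165,-136,0],[-185,-153,0]], "dr": [[0,0,0],[0,0,0],[0,0,0],[0,0,0],[0,0,0],[0,0,0],[0,0,0],[0,0,0],[0,0,0],[0,0,0]]}}

```text
time: 6.08
position: [0.5634, 0.0496, 0.165]
tool_rot: [-0.492, -3.103, -0.0]
ft_force: [1.6, 1.0, -3.8]
grip_width: 0.342
grip_force: 25.0
```

>>> {"name": "send_rows", "arguments": {"xyz": [[-20,-17,0],[-40,-34,0],[-58,-49,0],[-72,-60,0],[-82,-69,0],[-89,-74,0],[-89,-74,0],[-89,-74,0],[-89,-74,0],[-89,-74,0]], "dr": [[0,0,0],[0,0,0],[0,0,0],[0,0,0],[0,0,0],[0,0,0],[0,0,0],[0,0,0],[0,0,0],[0,0,0]]}}

```text
time: 6.92
position: [0.6244, -0.0457, 0.1648]
tool_rot: [-0.489, -3.103, -0.002]
ft_force: [0.3, 0.1, -3.5]
grip_width: 0.339
grip_force: 25.0
```

```bash
python3 - <<'E'
from h import *
g=st();p=g["position"];print(proj("scene",p-[0,0,.056]),proj("top",p))
s=cv2.cvtColor(get_image("scene"),cv2.COLOR_RGB2BGR);cv2.imwrite("pics/c.png",crop(s,225,130,110,120,5))
E
```

```text
6.9167 [ 0.6244 -0.0457  0.1648] [[-0.952, 0.308, -0.0], [0.308, 0.952, 0.001], [0.001, 0.001, -1.0]] [ 0.28  0.11 -3.48] 0.33931575347202453 25.000096214935184 [-0.36  0.34  0.48  1.63 -0.16  1.22  1.41]
[274.67091456 199.77137486] [329.98643147 162.34268543]
```

View pics/c.png

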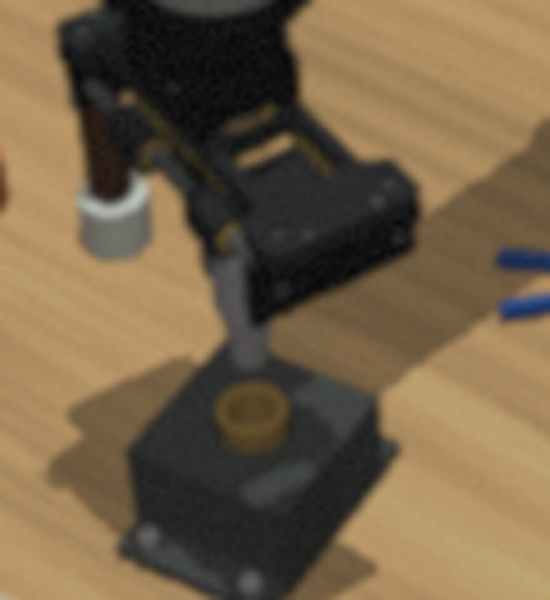

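```bash
python3 - <<'E'
from h import *
g=get_state();p=g["position"];tip=p-[0,0,.0568]
for n,f,(x,y,w,h) in(("scene",None,(255,195,45,40)),("top","pics/top0.png",(310,155,45,40))):
    im=cv2.imread(f) if f else cv2.cvtColor(get_image("scene"),cv2.COLOR_RGB2BGR)
    c=cv2.resize(im[y:y+h,x:x+w],None,fx=8,fy=8,interpolation=cv2.INTER_CUBIC);hs=cv2.cvtColor(c,cv2.COLOR_BGR2HSV)
    m=((hs[...,1]>120)&(hs[...,2]>50)&(hs[...,0]>8)&(hs[...,0]<35)).astype(np.uint8)
    q=max([k for k in cv2.findContours(m,0,2)[0]],key=cv2.contourArea)
    a=q[:,0,:]/8.-.5+7/16.*0+[x,y]+1/16
    print(n,a.min(0),a.max(0),cv2.contourArea(q)/64)
    top=np.array([(a[:,0].min()+a[:,0].max())/2,a[:,1].min()])
    # rim outline predicted at guess, shifted so that its cx, top edge match
    P=np.array([.6245,-.047,.071]);th=np.linspace(0,6.28,60)
    for _ in range(6):
        C=np.array([proj(n,P+[.018*np.cos(t),.018*np.sin(t),0]) for t in th])
        e=top-[(C[:,0].min()+C[:,0].max())/2,C[:,1].min()]
        ctr=proj(n,P)+e; P=onz(n,*ctr,.071)
    print(" rim px",ctr,"P",P, "px width pred",np.ptp(C[:,0]))
    if n=="scene":
        b=np.array([225+(248+.5)/5-.5,130+(357+.5)/5-.5])-proj("scene",tip);print(" tip bias",b,"P corrected",onz(n,*(ctr-b),.071))
E
```

```text
scene [268.0625 206.1875] [282.0625 219.5625] 144.84375
 rim px [275.06836801 211.50881374] P [ 0.62713092 -0.04554463  0.071     ] px width pred 14.898993125547236
 tip bias [-0.41742012  1.02919663] P corrected [ 0.62391271 -0.04700257  0.071     ]
top [342.0625 154.5625] [354.4375 180.6875] 214.7109375
 rim px [348.24842937 161.1137323 ] P [ 0.65113311 -0.10108128  0.071     ] px width pred 13.76471377684868
```

>>> {"name": "send_rows", "arguments": {"xyz": [[0,-1,5],[0,-1.6,12],[0,-1.6,20],[0,-1.6,28],[0,-1.6,34],[0,-1.6,39],[0,-1.6,43],[0,-1.6,46],[0,-1.6,48],[0,-1.6,50]], "dr": [[0,0,0],[0,0,0],[0,0,0],[0,0,0],[0,0,0],[0,0,0],[0,0,0],[0,0,0],[0,0,0],[0,0,0]]}}

```text
time: 7.85
position: [0.6244, -0.049, 0.1148]
tool_rot: [0.492, 3.102, 0.0]
ft_force: [1.3, 0.0, -4.0]
grip_width: 0.335
grip_force: 25.0
```

```bash
python3 - <<'E'
from h import *
g=st();p=g["position"];print(g["torque"])
s=cv2.cvtColor(get_image("scene"),cv2.COLOR_RGB2BGR);cv2.imwrite("pics/d.png",crop(s,235,160,80,80,6))
E
```

```text
7.85 [ 0.6244 -0.049   0.1148] [[-0.951, 0.31, 0.0], [0.31, 0.951, 0.0], [-0.0, 0.0, -1.0]] [ 1.31  0.04 -4.02] 0.33461975233051494 25.000127786770463 [-0.35  0.38  0.47  1.68 -0.19  1.13  1.44]
[ 0.02280263  0.00720935 -0.02369046]
```

View pics/d.png

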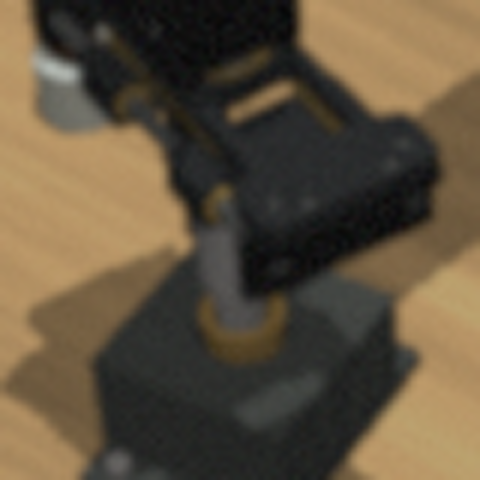

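>>> {"name": "send_rows", "arguments": {"xyz": [[0.2,0.8,0],[0.5,1.7,0],[0.5,1.7,1],[0.5,1.7,2],[0.5,1.7,3],[0.5,1.7,4],[0.5,1.7,5],[0.5,1.7,6],[0.5,1.7,7],[0.5,1.7,7]], "dr": [[0,0,0],[0,0,0],[0,0,0],[0,0,0],[0,0,0],[0,0,0],[0,0,0],[0,0,0],[0,0,0],[0,0,0]]}}

```text
time: 8.73
position: [0.6242, -0.0473, 0.1075]
tool_rot: [-0.493, -3.102, 0.0]
ft_force: [-0.1, -0.6, -3.1]
grip_width: 0.336
grip_force: 25.0
```

>>> {"name": "send_rows", "arguments": {"xyz": [[0,0,0.5],[0,0,1],[0,0,1.5],[0,0,2],[0,0,2.5],[0,0,3],[0,0,3],[0,0,3],[0,0,3],[0,0,3]], "dr": [[0,0,0],[0,0,0],[0,0,0],[0,0,0],[0,0,0],[0,0,0],[0,0,0],[0,0,0],[0,0,0],[0,0,0]]}}

```text
time: 9.57
position: [0.6243, -0.0474, 0.1048]
tool_rot: [0.493, 3.103, -0.0]
ft_force: [-0.0, -0.0, -3.7]
grip_width: 0.337
grip_force: 25.0
```

>>> {"name": "send_rows", "arguments": {"xyz": [[0,0,0.3],[0,0,0.6],[0,0,0.9],[0,0,1.2],[0,0,1.5],[0,0,1.8],[0,0,2],[0,0,2],[0,0,2],[0,0,2]], "dr": [[0,0,0],[0,0,0],[0,0,0],[0,0,0],[0,0,0],[0,0,0],[0,0,0],[0,0,0],[0,0,0],[0,0,0]]}}

```text
time: 10.4
position: [0.6242, -0.0475, 0.1028]
tool_rot: [-0.493, -3.103, 0.001]
ft_force: [-0.3, -1.6, -3.1]
grip_width: 0.341
grip_force: 25.0
```

>>> {"name": "send_rows", "arguments": {"xyz": [[0,0,0.2],[0,0,0.4],[0,0,0.6],[0,0,0.8],[0,0,1],[0,0,1],[0,0,1],[0,0,1],[0,0,1],[0,0,1]], "dr": [[0,0,0],[0,0,0],[0,0,0],[0,0,0],[0,0,0],[0,0,0],[0,0,0],[0,0,0],[0,0,0],[0,0,0]]}}

```text
time: 11.23
position: [0.6242, -0.0476, 0.1018]
tool_rot: [-0.493, -3.103, 0.001]
ft_force: [-0.0, -4.9, -2.2]
grip_width: 0.336
grip_force: 25.0
```

>>> {"name": "send_rows", "arguments": {"xyz": [[0,-0.1,0],[0,-0.2,0],[0,-0.2,0.2],[0,-0.25,0.4],[0,-0.3,0.6],[0,-0.3,0.8],[0,-0.3,1],[0,-0.3,1],[0,-0.3,1],[0,-0.3,1]], "dr": [[0,0,0],[0,0,0],[0,0,0],[0,0,0],[0,0,0],[0,0,0],[0,0,0],[0,0,0],[0,0,0],[0,0,0]]}}

```text
time: 12.07
position: [0.6242, -0.0476, 0.1008]
tool_rot: [0.493, 3.103, -0.0]
ft_force: [-1.7, -3.8, -2.0]
grip_width: 0.34
grip_force: 25.0
```

>>> {"name": "send_rows", "arguments": {"xyz": [[0.05,-0.1,0],[0.1,-0.2,0],[0.1,-0.25,0.2],[0.1,-0.3,0.4],[0.1,-0.3,0.6],[0.1,-0.3,0.8],[0.1,-0.3,1],[0.1,-0.3,1],[0.1,-0.3,1],[0.1,-0.3,1]], "dr": [[0,0,0],[0,0,0],[0,0,0],[0,0,0],[0,0,0],[0,0,0],[0,0,0],[0,0,0],[0,0,0],[0,0,0]]}}

```text
time: 12.9
position: [0.6241, -0.0478, 0.0998]
tool_rot: [0.492, 3.103, 0.0]
ft_force: [0.1, -4.3, -2.7]
grip_width: 0.339
grip_force: 25.0
```

>>> {"name": "send_rows", "arguments": {"xyz": [[0.0,-0.1,0],[0.0,-0.2,0],[0.0,-0.3,0.2],[0.0,-0.3,0.4],[0.0,-0.3,0.6],[0.0,-0.3,0.8],[0.0,-0.3,1],[0.0,-0.3,1],[0.0,-0.3,1],[0.0,-0.3,1]], "dr": [[0,0,0],[0,0,0],[0,0,0],[0,0,0],[0,0,0],[0,0,0],[0,0,0],[0,0,0],[0,0,0],[0,0,0]]}}

```text
time: 13.73
position: [0.624, -0.048, 0.0988]
tool_rot: [0.492, 3.103, 0.0]
ft_force: [-1.2, -3.3, -2.0]
grip_width: 0.336
grip_force: 25.0
```

>>> {"name": "send_rows", "arguments": {"xyz": [[0.0,-0.1,0],[0.0,-0.2,0],[0.0,-0.2,0.2],[0.0,-0.2,0.4],[0.0,-0.2,0.6],[0.0,-0.2,0.8],[0.0,-0.2,0.8],[0.0,-0.2,0.8],[0.0,-0.2,0.8],[0.0,-0.2,0.8]], "dr": [[0,0,0],[0,0,0],[0,0,0],[0,0,0],[0,0,0],[0,0,0],[0,0,0],[0,0,0],[0,0,0],[0,0,0]]}}

```text
time: 14.57
position: [0.624, -0.0481, 0.098]
tool_rot: [0.492, 3.103, 0.0]
ft_force: [0.5, -2.3, -1.8]
grip_width: 0.341
grip_force: 25.0
```

Light contact and nearly home; one more small step down.

>>> {"name": "send_rows", "arguments": {"xyz": [[0.0,-0.1,0],[0.0,-0.15,0.1],[0.0,-0.15,0.2],[0.0,-0.15,0.3],[0.0,-0.15,0.4],[0.0,-0.15,0.5],[0.0,-0.15,0.6],[0.0,-0.15,0.7],[0.0,-0.15,0.7],[0.0,-0.15,0.7]], "dr": [[0,0,0],[0,0,0],[0,0,0],[0,0,0],[0,0,0],[0,0,0],[0,0,0],[0,0,0],[0,0,0],[0,0,0]]}}

```text
time: 15.4
position: [0.6241, -0.0482, 0.0976]
tool_rot: [0.492, 3.102, 0.001]
ft_force: [0.8, -2.1, 1.6]
grip_width: 0.332
grip_force: 25.0
```

>>> {"name": "send_rows", "arguments": {"xyz": [[0,0,0],[0,0,0],[0,0,0],[0,0,0],[0,0,0],[0,0,0],[0,0,-5],[0,0,-15],[0,0,-30],[0,0,-50]], "dr": [[0,0,0],[0,0,0],[0,0,0],[0,0,0],[0,0,0],[0,0,0],[0,0,0],[0,0,0],[0,0,0],[0,0,0]], "jaw": 60}}

```text
time: 16.23
position: [0.6231, -0.0483, 0.1475]
tool_rot: [-0.492, -3.101, 0.001]
ft_force: [0.7, -0.3, -0.7]
grip_width: 0.688
grip_force: 0.0
```

```bash
python3 - <<'E'
from h import *
st()
view("e",(235,150,60,100),(300,130,60,100),6)
E
```

```text
16.2333 [ 0.6231 -0.0483  0.1475] [[-0.951, 0.31, -0.002], [0.31, 0.951, -0.0], [0.002, -0.001, -1.0]] [ 0.66 -0.26 -0.66] 0.687529725758652 0.0 [-0.36  0.35  0.48  1.65 -0.17  1.19  1.42]
```

View pics/e.png

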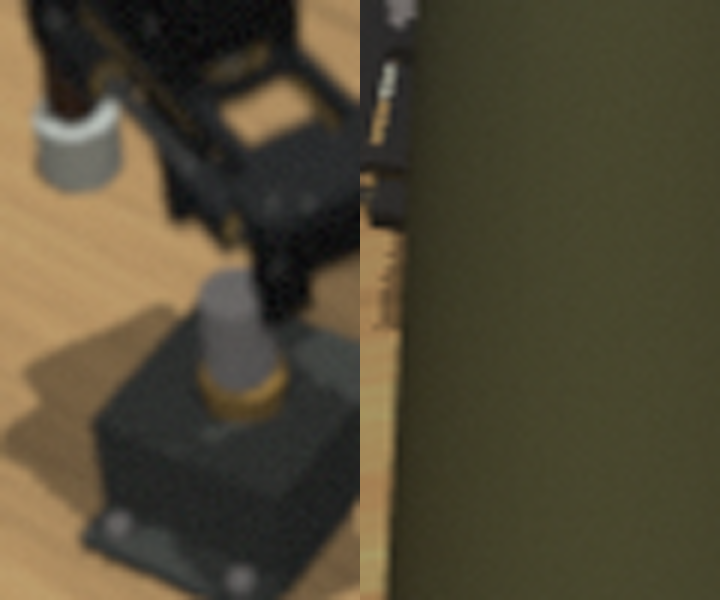

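>>> {"name": "send_rows", "arguments": {"xyz": [[1,-5,-10],[4,-22,-14],[8,-46,-14],[12,-72,-14],[16,-98,-14],[20,-124,-14],[25,-150,-14],[29,-176,-14],[33,-200,-14],[36,-217,-14]], "dr": [[0,0,0],[0,0,0],[0,0,0],[0,0,0],[0,0,0],[0,0,0],[0,0,0],[0,0,0],[0,0,0],[0,0,0]], "jaw": 65}}

```text
time: 17.17
position: [0.5192, -0.2476, 0.1612]
tool_rot: [-0.499, -3.101, 0.002]
ft_force: [0.4, -0.4, 0.0]
grip_width: 0.744
grip_force: 0.0
```

>>> {"name": "send_rows", "arguments": {"xyz": [[0,0,0],[0,0,0],[0,0,2],[0,0,4],[0,0,6],[0,0,6],[0,0,6],[0,0,6],[0,0,6],[0,0,6]], "dr": [[0,0,0],[0,0,0],[0,0,0],[0,0,0],[0,0,0],[0,0,0],[0,0,0],[0,0,0],[0,0,0],[0,0,0]]}}

```text
time: 18.0
position: [0.5225, -0.2435, 0.1554]
tool_rot: [0.492, 3.103, -0.0]
ft_force: [0.1, -0.2, 0.3]
grip_width: 0.746
grip_force: 0.0
```

```bash
python3 - <<'E'
from h import *
g=st();p=g["position"];M=R.from_rotvec(g["tool_rot"]).as_matrix();x,y,k=205,100,6
for d in((0,0,.017),(0,.032,.017),(0,-.032,.017)): print(d,(proj("scene",p+M@d)-[x,y])*k)
print("handle top at tcp xy",(proj("scene",[p[0],p[1],.105])-[x,y])*k)
s=cv2.cvtColor(get_image("scene"),cv2.COLOR_RGB2BGR);cv2.imwrite("pics/f.png",crop(s,x,y,90,95,k))
E
```

```text
18.0 [ 0.5225 -0.2435  0.1554] [[-0.951, 0.309, 0.0], [0.309, 0.951, -0.0], [-0.0, 0.0, -1.0]] [ 0.08 -0.25  0.34] 0.7457226789917976 0.0 [-0.13  0.25  0.6   1.77 -0.15  1.18  1.77]
(0, 0, 0.017) [224.4370103  226.84810851]
(0, 0.032, 0.017) [259.78204768 264.19696665]
(0, -0.032, 0.017) [190.13425147 190.60061897]
handle top at tcp xy [233.214      286.72570289]
```

View pics/f.png

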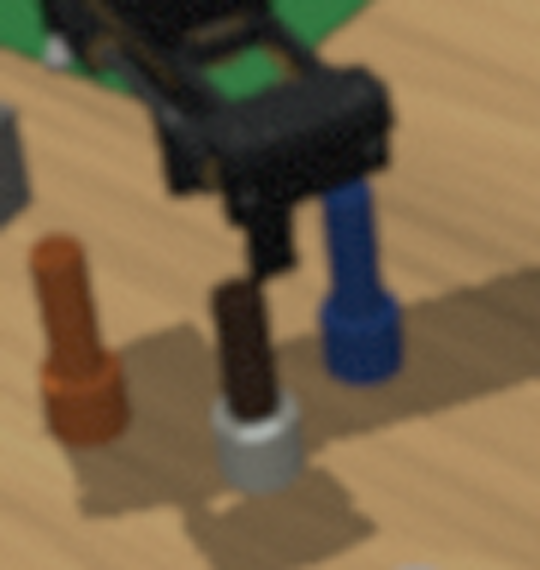

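>>> {"name": "send_rows", "arguments": {"xyz": [[2,-0.5,5],[2.5,-0.8,15],[2.5,-0.8,27],[2.5,-0.8,40],[2.5,-0.8,52],[2.5,-0.8,64],[2.5,-0.8,74],[2.5,-0.8,81],[2.5,-0.8,85],[2.5,-0.8,85]], "dr": [[0,0,0],[0,0,0],[0,0,0],[0,0,0],[0,0,0],[0,0,0],[0,0,0],[0,0,0],[0,0,0],[0,0,0]]}}

```text
time: 18.88
position: [0.5193, -0.2434, 0.0692]
tool_rot: [-0.492, -3.101, -0.0]
ft_force: [-0.7, -0.4, 0.6]
grip_width: 0.743
grip_force: 0.0
```

>>> {"name": "send_rows", "arguments": {"xyz": [[0,0,0],[0,0,0],[0,0,0],[0,0,0],[0,0,0],[0,0,0],[0,0,0],[0,0,0],[0,0,0],[0,0,0]], "dr": [[0,0,0],[0,0,0],[0,0,0],[0,0,0],[0,0,0],[0,0,0],[0,0,0],[0,0,0],[0,0,0],[0,0,0]], "jaw": 0, "grip_force": 55}}

```text
time: 19.72
position: [0.5199, -0.2435, 0.0704]
tool_rot: [0.492, 3.103, 0.0]
ft_force: [-0.5, 0.6, -0.0]
grip_width: 0.286
grip_force: 55.0
```

```bash
python3 - <<'E'
from h import *
g=st();print(g["torque"])
E
```

```text
19.7167 [ 0.5199 -0.2435  0.0704] [[-0.951, 0.31, 0.0], [0.31, 0.951, 0.0], [-0.0, 0.0, -1.0]] [-0.55  0.6  -0.  ] 0.28570127858827865 54.99749491922557 [-0.1   0.34  0.57  1.85 -0.21  1.02  1.82]
[-0.01965776  0.03493409 -0.00574974]
```

>>> {"name": "send_rows", "arguments": {"xyz": [[0,0,-5],[0,0,-15],[0,0,-30],[0,0,-46],[0,0,-62],[0,0,-78],[0,0,-94],[0,0,-110],[0,0,-124],[0,0,-135]], "dr": [[0,0,0],[0,0,0],[0,0,0],[0,0,0],[0,0,0],[0,0,0],[0,0,0],[0,0,0],[0,0,0],[0,0,0]]}}

```text
time: 20.55
position: [0.5199, -0.2439, 0.2072]
tool_rot: [0.493, 3.101, -0.0]
ft_force: [0.6, 0.0, -2.3]
grip_width: 0.29
grip_force: 55.0
```

>>> {"name": "send_rows", "arguments": {"xyz": [[-2,10,0],[-6,32,0],[-10,56,0],[-14,80,0],[-19,106,0],[-24,132,0],[-28,158,0],[-33,184,0],[-36,204,0],[-38.5,218,0]], "dr": [[0,0,0],[0,0,0],[0,0,0],[0,0,0],[0,0,0],[0,0,0],[0,0,0],[0,0,0],[0,0,0],[0,0,0]]}}

```text
time: 21.38
position: [0.6244, -0.0439, 0.204]
tool_rot: [-0.486, -3.102, -0.002]
ft_force: [-0.4, -0.1, -2.1]
grip_width: 0.29
grip_force: 55.0
```

>>> {"name": "send_rows", "arguments": {"xyz": [[0,0,0],[0,0,0],[0,0,0],[0,0,0],[0,0,0],[0,0,0],[0,0,0],[0,0,0],[0,0,0],[0,0,0]], "dr": [[0,0,0],[0,0,0],[0,0,0],[0,0,0],[0,0,0],[0,0,0],[0,0,0],[0,0,0],[0,0,0],[0,0,0]]}}

```text
time: 22.22
position: [0.6238, -0.0482, 0.2053]
tool_rot: [0.492, 3.103, 0.0]
ft_force: [0.1, 0.4, -2.2]
grip_width: 0.287
grip_force: 55.0
```

```bash
python3 - <<'E'
from h import *
g=st();p=g["position"];x,y,k=225,120,6
print("face",(proj("scene",p-[0,0,.0704])-[x,y])*k,"stake face at tcp xy",(proj("scene",[p[0],p[1],.1148])-[x,y])*k)
s=cv2.cvtColor(get_image("scene"),cv2.COLOR_RGB2BGR);cv2.imwrite("pics/g.png",crop(s,x,y,90,95,k))
E
```

```text
22.2167 [ 0.6238 -0.0482  0.2053] [[-0.951, 0.31, 0.0], [0.31, 0.951, 0.0], [-0.0, 0.0, -1.0]] [ 0.08  0.36 -2.16] 0.2874896726500469 54.99626778066158 [-0.36  0.3   0.48  1.58 -0.15  1.29  1.4 ]
face [289.30917252 427.35155595] stake face at tcp xy [293.00969607 464.23436721]
```

View pics/g.png

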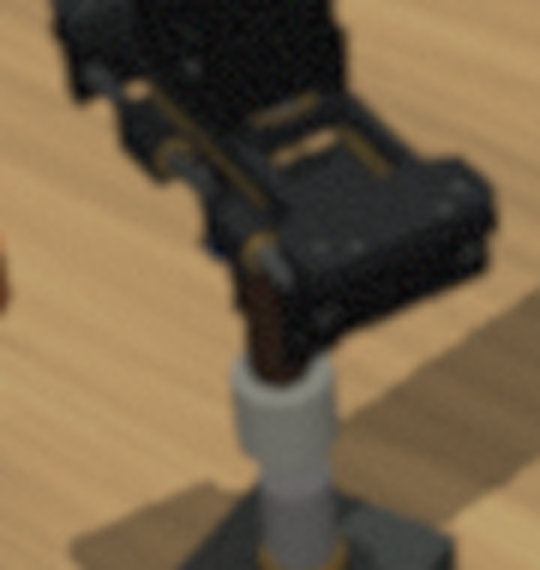

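>>> {"name": "send_rows", "arguments": {"xyz": [[0,0,4],[0,0,9],[0,0,13],[0,0,16],[0,0,17.5],[0,0,18.5],[0,0,19.3],[0,0,20.1],[0,0,20.9],[0,0,21.7]], "dr": [[0,0,0],[0,0,0],[0,0,0],[0,0,0],[0,0,0],[0,0,0],[0,0,0],[0,0,0],[0,0,0],[0,0,0]]}}

```text
time: 23.1
position: [0.6243, -0.0483, 0.1848]
tool_rot: [0.492, 3.101, 0.001]
ft_force: [-1.6, 0.6, 5.8]
grip_width: 0.289
grip_force: 55.0
```

```bash
python3 - <<'E'
from h import *
g=st();print(g["torque"])
E
```

```text
23.1 [ 0.6243 -0.0483  0.1848] [[-0.951, 0.31, 0.001], [0.31, 0.951, 0.0], [-0.001, 0.001, -1.0]] [-1.64  0.61  5.76] 0.28889032311261553 54.997058445587754 [-0.36  0.32  0.48  1.6  -0.15  1.25  1.41]
[ 0.01861036  0.52494229 -0.03951005]
```

>>> {"name": "send_rows", "arguments": {"xyz": [[0,0,0.8],[0,0,1.6],[0,0,2.4],[0,0,3.2],[0,0,4],[0,0,4.8],[0,0,5.4],[0,0,6],[0,0,6.5],[0,0,7]], "dr": [[0,0,0],[0,0,0],[0,0,0],[0,0,0],[0,0,0],[0,0,0],[0,0,0],[0,0,0],[0,0,0],[0,0,0]]}}

```text
time: 23.93
position: [0.6245, -0.0484, 0.1789]
tool_rot: [0.492, 3.101, 0.001]
ft_force: [-3.2, 0.4, 8.6]
grip_width: 0.292
grip_force: 55.0
```

>>> {"name": "send_rows", "arguments": {"xyz": [[0,0,-2],[0,0,-6],[0,0,-12],[0,0,-18],[0,0,-22],[0,0,-22],[0,0,-22],[0,0,-22],[0,0,-22],[0,0,-22]], "dr": [[0,0,0],[0,0,0],[0,0,0],[0,0,0],[0,0,0],[0,0,0],[0,0,0],[0,0,0],[0,0,0],[0,0,0]]}}

```text
time: 24.77
position: [0.6237, -0.0482, 0.1982]
tool_rot: [-0.492, -3.102, 0.0]
ft_force: [-0.1, 0.4, -2.3]
grip_width: 0.288
grip_force: 55.0
```

```bash
python3 - <<'E'
from h import *
st()
E
```

```text
24.7667 [ 0.6237 -0.0482  0.1982] [[-0.951, 0.31, -0.001], [0.31, 0.951, 0.0], [0.001, -0.0, -1.0]] [-0.13  0.39 -2.32] 0.28829209501442615 54.99682702124119 [-0.36  0.31  0.48  1.59 -0.15  1.28  1.4 ]
```

>>> {"name": "send_rows", "arguments": {"xyz": [[0,0,4],[0,0,9],[0,0,13],[0,0,16],[0,0,17.5],[0,0,18.5],[0,0,19.3],[0,0,20.1],[0,0,20.9],[0,0,21.7]], "dr": [[0,0,0],[0,0,0],[0,0,0],[0,0,0],[0,0,0],[0,0,0],[0,0,0],[0,0,0],[0,0,0],[0,0,0]]}}

```text
time: 25.6
position: [0.6243, -0.0483, 0.1787]
tool_rot: [0.492, 3.101, 0.001]
ft_force: [-3.0, -0.2, 7.0]
grip_width: 0.289
grip_force: 55.0
```

>>> {"name": "send_rows", "arguments": {"xyz": [[0,0,0.6],[0,0,1.2],[0,0,1.8],[0,0,2.4],[0,0,2.8],[0,0,3.2],[0,0,3.5],[0,0,3.8],[0,0,4.1],[0,0,4.4]], "dr": [[0,0,0],[0,0,0],[0,0,0],[0,0,0],[0,0,0],[0,0,0],[0,0,0],[0,0,0],[0,0,0],[0,0,0]]}}

```text
time: 26.43
position: [0.6243, -0.0484, 0.1747]
tool_rot: [0.492, 3.101, 0.001]
ft_force: [-2.7, -0.4, 7.1]
grip_width: 0.285
grip_force: 55.0
```

>>> {"name": "send_rows", "arguments": {"xyz": [[0,0,0.3],[0,0,0.6],[0,0,0.9],[0,0,1.2],[0,0,1.5],[0,0,1.8],[0,0,2],[0,0,2],[0,0,2],[0,0,2]], "dr": [[0,0,0],[0,0,0],[0,0,0],[0,0,0],[0,0,0],[0,0,0],[0,0,0],[0,0,0],[0,0,0],[0,0,0]]}}

```text
time: 27.27
position: [0.6246, -0.0484, 0.1737]
tool_rot: [0.492, 3.1, 0.002]
ft_force: [-4.7, -0.1, 12.2]
grip_width: 0.289
grip_force: 55.0
```

```bash
python3 - <<'E'
from h import *
st()
E
```

```text
27.2667 [ 0.6246 -0.0484  0.1737] [[-0.951, 0.31, 0.003], [0.31, 0.951, 0.001], [-0.002, 0.002, -1.0]] [-4.71 -0.13 12.15] 0.2892236721449371 54.99865612015128 [-0.35  0.33  0.48  1.62 -0.16  1.23  1.41]
```

>>> {"name": "send_rows", "arguments": {"xyz": [[0,0,-4],[0,0,-8],[0,0,-14],[0,0,-20],[0,0,-24],[0,0,-24],[0,0,-24],[0,0,-24],[0,0,-24],[0,0,-24]], "dr": [[0,0,0],[0,0,0],[0,0,0],[0,0,0],[0,0,0],[0,0,0],[0,0,0],[0,0,0],[0,0,0],[0,0,0]]}}

```text
time: 28.1
position: [0.6237, -0.0482, 0.1941]
tool_rot: [-0.492, -3.102, 0.0]
ft_force: [0.1, 0.7, -3.1]
grip_width: 0.287
grip_force: 55.0
```

>>> {"name": "send_rows", "arguments": {"xyz": [[0,0,5],[0,0,11],[0,0,16],[0,0,18.5],[0,0,20],[0,0,21],[0,0,22],[0,0,23],[0,0,24],[0,0,24.6]], "dr": [[0,0,0],[0,0,0],[0,0,0],[0,0,0],[0,0,0],[0,0,0],[0,0,0],[0,0,0],[0,0,0],[0,0,0]]}}

```text
time: 28.93
position: [0.6242, -0.0484, 0.1735]
tool_rot: [0.493, 3.101, 0.002]
ft_force: [-6.5, 0.1, 16.8]
grip_width: 0.293
grip_force: 55.0
```

```bash
python3 - <<'E'
from h import *
st()
E
```

```text
28.9333 [ 0.6242 -0.0484  0.1735] [[-0.951, 0.31, 0.002], [0.31, 0.951, 0.001], [-0.001, 0.001, -1.0]] [-6.52  0.08 16.75] 0.29261599518685544 55.000118664465845 [-0.35  0.33  0.48  1.62 -0.16  1.23  1.41]
```

>>> {"name": "send_rows", "arguments": {"xyz": [[0.2,0,0.2],[0.4,0,0.4],[0.6,0,0.6],[0.8,0,0.8],[0.8,0,1],[0.8,0,1],[0.8,0,1],[0.8,0,1],[0.8,0,1],[0.8,0,1]], "dr": [[0,0,0],[0,0,0],[0,0,0],[0,0,0],[0,0,0],[0,0,0],[0,0,0],[0,0,0],[0,0,0],[0,0,0]]}}

```text
time: 29.77
position: [0.624, -0.0484, 0.1735]
tool_rot: [0.492, 3.099, 0.002]
ft_force: [-5.8, 0.4, 17.5]
grip_width: 0.289
grip_force: 55.0
```

>>> {"name": "send_rows", "arguments": {"xyz": [[0.1,0,0.2],[0.2,0,0.4],[0.3,0,0.6],[0.4,0,0.8],[0.5,0,1],[0.5,0,1],[0.5,0,1],[0.5,0,1],[0.5,0,1],[0.5,0,1]], "dr": [[0,0,0],[0,0,0],[0,0,0],[0,0,0],[0,0,0],[0,0,0],[0,0,0],[0,0,0],[0,0,0],[0,0,0]]}}

```text
time: 30.6
position: [0.624, -0.0484, 0.1733]
tool_rot: [0.492, 3.098, 0.003]
ft_force: [-6.5, 0.7, 20.5]
grip_width: 0.289
grip_force: 55.0
```

>>> {"name": "send_rows", "arguments": {"xyz": [[-0.3,0,-3],[-0.6,0,-7],[-1,0,-13],[-1.3,0,-20],[-1.3,0,-25],[-1.3,0,-25],[-1.3,0,-25],[-1.3,0,-25],[-1.3,0,-25],[-1.3,0,-25]], "dr": [[0,0,0],[0,0,0],[0,0,0],[0,0,0],[0,0,0],[0,0,0],[0,0,0],[0,0,0],[0,0,0],[0,0,0]]}}

```text
time: 31.43
position: [0.6236, -0.0481, 0.1924]
tool_rot: [-0.492, -3.102, 0.0]
ft_force: [1.0, 0.4, -1.9]
grip_width: 0.288
grip_force: 55.0
```

>>> {"name": "send_rows", "arguments": {"xyz": [[0,0,4],[0,0,10],[0,0,15],[0,0,17.5],[0.2,0,19],[0.4,0,20],[0.6,0,21],[0.8,0,22],[1,0,22.8],[1.1,0,23.5]], "dr": [[0,0,0],[0,0,0],[0,0,0],[0,0,0],[0,0,0],[0,0,0],[0,0,0],[0,0,0],[0,0,0],[0,0,0]]}}

```text
time: 32.27
position: [0.6237, -0.0483, 0.1733]
tool_rot: [0.492, 3.1, 0.002]
ft_force: [-5.1, -0.0, 18.3]
grip_width: 0.291
grip_force: 55.0
```

>>> {"name": "send_rows", "arguments": {"xyz": [[0.1,0,0.5],[0.2,0,1],[0.2,0,1.4],[0.2,0,1.7],[0.2,0,2],[0.2,0,2.2],[0.2,0,2.2],[0.2,0,2.2],[0.2,0,2.2],[0.2,0,2.2]], "dr": [[0,0,0],[0,0,0],[0,0,0],[0,0,0],[0,0,0],[0,0,0],[0,0,0],[0,0,0],[0,0,0],[0,0,0]]}}

```text
time: 33.1
position: [0.624, -0.0484, 0.1732]
tool_rot: [0.492, 3.098, 0.003]
ft_force: [-6.8, 0.1, 23.5]
grip_width: 0.287
grip_force: 55.0
```

>>> {"name": "send_rows", "arguments": {"xyz": [[-0.3,0,-3],[-0.6,0,-7],[-1,0,-13],[-1.3,0,-20],[-1.3,0,-28],[-1.3,0,-36],[-1.3,0,-42],[-1.3,0,-45],[-1.3,0,-45],[-1.3,0,-45]], "dr": [[0,0,0],[0,0,0],[0,0,0],[0,0,0],[0,0,0],[0,0,0],[0,0,0],[0,0,0],[0,0,0],[0,0,0]]}}

```text
time: 33.93
position: [0.6239, -0.0481, 0.2122]
tool_rot: [0.492, 3.103, 0.0]
ft_force: [-0.4, 0.2, -2.4]
grip_width: 0.293
grip_force: 55.0
```

```bash
python3 - <<'E'
from h import *
# is the sleeve flush: brass pixels in view now vs at the start, holder region
for f in("pics/scene0.png",None):
    im=cv2.imread(f) if f else cv2.cvtColor(get_image("scene"),cv2.COLOR_RGB2BGR)
    hs=cv2.cvtColor(im[190:235,255:300],cv2.COLOR_BGR2HSV)
    m=((hs[...,1]>120)&(hs[...,2]>50)&(hs[...,0]>8)&(hs[...,0]<35)).astype(np.uint8)
    for k in cv2.findContours(m,0,2)[0]:
        if cv2.contourArea(k)>8: print(f,cv2.boundingRect(k),cv2.contourArea(k))
P=np.array([.624,-.0482,.06]);print([proj("scene",P+[.018*np.cos(t),.018*np.sin(t),0])-[255,190] for t in(0,1.57,3.14,4.71)])
st()
E
```

```text
pics/scene0.png (13, 17, 15, 13) 129.5
[array([15.52046216, 27.72732539]), array([26.01391748, 26.66327453]), array([25.21238803, 19.17648671]), array([14.87489398, 20.20051337])]
33.9833 [ 0.6237 -0.0481  0.2119] [[-0.951, 0.31, -0.0], [0.31, 0.951, 0.0], [0.0, -0.0, -1.0]] [-0.36  0.54 -2.28] 0.28888377972308155 54.99688901938498 [-0.36  0.3   0.48  1.57 -0.14  1.31  1.4 ]
```

>>> {"name": "send_rows", "arguments": {"xyz": [[2,-10,0],[6,-32,0],[10,-56,0],[14,-80,0],[19,-106,0],[24,-132,0],[28,-158,0],[33,-184,0],[36,-204,0],[38.5,-218,0]], "dr": [[0,0,0],[0,0,0],[0,0,0],[0,0,0],[0,0,0],[0,0,0],[0,0,0],[0,0,0],[0,0,0],[0,0,0]]}}

```text
time: 34.82
position: [0.5172, -0.247, 0.212]
tool_rot: [-0.498, -3.101, 0.001]
ft_force: [-0.0, 0.2, -3.0]
grip_width: 0.288
grip_force: 55.0
```

>>> {"name": "send_rows", "arguments": {"xyz": [[0,0,0],[0,0,5],[0,0,15],[0,0,30],[0,0,48],[0,0,66],[0,0,84],[0,0,102],[0,0,114],[0,0,120]], "dr": [[0,0,0],[0,0,0],[0,0,0],[0,0,0],[0,0,0],[0,0,0],[0,0,0],[0,0,0],[0,0,0],[0,0,0]]}}

```text
time: 35.65
position: [0.5188, -0.2415, 0.0893]
tool_rot: [-0.489, -3.099, -0.001]
ft_force: [-0.7, 0.2, -2.9]
grip_width: 0.291
grip_force: 55.0
```

>>> {"name": "send_rows", "arguments": {"xyz": [[0,0,2],[0,0,4],[0,0,6],[0,0,8],[0,0,10],[0,0,11],[0,0,12],[0,0,12],[0,0,12],[0,0,12]], "dr": [[0,0,0],[0,0,0],[0,0,0],[0,0,0],[0,0,0],[0,0,0],[0,0,0],[0,0,0],[0,0,0],[0,0,0]]}}

```text
time: 36.48
position: [0.5199, -0.2436, 0.0803]
tool_rot: [0.492, 3.102, 0.0]
ft_force: [-0.4, 0.5, -2.6]
grip_width: 0.285
grip_force: 55.0
```

>>> {"name": "send_rows", "arguments": {"xyz": [[0,0,1],[0,0,2],[0,0,3],[0,0,4],[0,0,5],[0,0,6],[0,0,7],[0,0,7.5],[0,0,8],[0,0,8.3]], "dr": [[0,0,0],[0,0,0],[0,0,0],[0,0,0],[0,0,0],[0,0,0],[0,0,0],[0,0,0],[0,0,0],[0,0,0]]}}

```text
time: 37.32
position: [0.5198, -0.2435, 0.0718]
tool_rot: [0.492, 3.103, 0.0]
ft_force: [0.0, -0.4, -3.0]
grip_width: 0.285
grip_force: 55.0
```

>>> {"name": "send_rows", "arguments": {"xyz": [[0,0,0.3],[0,0,0.6],[0,0,0.9],[0,0,1.2],[0,0,1.5],[0,0,1.7],[0,0,1.7],[0,0,1.7],[0,0,1.7],[0,0,1.7]], "dr": [[0,0,0],[0,0,0],[0,0,0],[0,0,0],[0,0,0],[0,0,0],[0,0,0],[0,0,0],[0,0,0],[0,0,0]]}}

```text
time: 38.15
position: [0.5199, -0.2436, 0.0704]
tool_rot: [0.492, 3.103, 0.0]
ft_force: [-1.6, 0.2, 0.3]
grip_width: 0.289
grip_force: 55.0
```

Standing on the table; release and withdraw upward.

>>> {"name": "send_rows", "arguments": {"xyz": [[0,0,0],[0,0,0],[0,0,0],[0,0,0],[0,0,0],[0,0,0],[0,0,0],[0,0,0],[0,0,0],[0,0,0]], "dr": [[0,0,0],[0,0,0],[0,0,0],[0,0,0],[0,0,0],[0,0,0],[0,0,0],[0,0,0],[0,0,0],[0,0,0]], "jaw": 65}}

```text
time: 38.98
position: [0.5198, -0.2436, 0.0702]
tool_rot: [0.492, 3.103, 0.0]
ft_force: [-0.2, -0.4, 0.5]
grip_width: 0.741
grip_force: 0.0
```

>>> {"name": "send_rows", "arguments": {"xyz": [[0,0,-5],[0,0,-15],[0,0,-28],[0,0,-42],[0,0,-56],[0,0,-70],[0,0,-84],[0,0,-95],[0,0,-100],[0,0,-100]], "dr": [[0,0,0],[0,0,0],[0,0,0],[0,0,0],[0,0,0],[0,0,0],[0,0,0],[0,0,0],[0,0,0],[0,0,0]]}}

```text
time: 39.82
position: [0.5207, -0.244, 0.1722]
tool_rot: [0.492, 3.099, -0.0]
ft_force: [-0.3, -0.5, 0.1]
grip_width: 0.748
grip_force: 0.0
```

```bash
python3 - <<'E'
from h import *
st()
a=cv2.imread("pics/scene0.png");b=cv2.cvtColor(get_image("scene"),cv2.COLOR_RGB2BGR)
# white mallet head: same place as at the start?
for im in(a,b):
    c=im[150:190,230:265];m=((c.min(2)>115)).astype(np.uint8);k=max(cv2.findContours(m,0,2)[0],key=cv2.contourArea);print("head",cv2.boundingRect(k))
# stake in sleeve: brass and grey boxes around holder
hs=cv2.cvtColor(b[180:235,255:300],cv2.COLOR_BGR2HSV)
m=((hs[...,1]>110)&(hs[...,2]>40)&(hs[...,0]>8)&(hs[...,0]<35)).astype(np.uint8)
print("brass",[(cv2.boundingRect(k),cv2.contourArea(k)) for k in cv2.findContours(m[20:],0,2)[0] if cv2.contourArea(k)>3])
g=((hs[...,1]<60)&(hs[...,2]>85)).astype(np.uint8);print("grey",[cv2.boundingRect(k) for k in cv2.findContours(g,0,2)[0] if cv2.contourArea(k)>15])
print("expected face, axis at top",proj("scene",[.624,-.0482,.103])-[255,180],proj("scene",[.624,-.0482,.06])-[255,180])
E
```

```text
39.8167 [ 0.5207 -0.244   0.1722] [[-0.951, 0.31, 0.003], [0.31, 0.951, -0.001], [-0.003, 0.0, -1.0]] [-0.34 -0.49  0.12] 0.7479262145856117 0.0 [-0.13  0.22  0.6   1.75 -0.14  1.2   1.76]
head (10, 15, 15, 9)
head (12, 18, 12, 6)
brass [((14, 13, 14, 7), 16.5), ((27, 0, 18, 8), 25.5), ((0, 0, 11, 12), 50.5)]
grey [(12, 18, 15, 18)]
expected face, axis at top [19.15111521 20.94926566] [20.40275213 33.41337001]
```

```bash
python3 -c "
from bench import *
print(close_job())"
```

```text
the job is handed in; nothing more can be done
None
```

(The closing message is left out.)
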